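# Put the baking drawer organiser back in order

### The job

The drawer organiser has been wiped out and four of its things are lying on the counter: put the blue-lidded large tin, the yellow-lidded small tin, the tea spoon and the silicone brush back, each set down (not dropped) on the dark outline of its own shape and size, tins upright in the middle of their rounds, spoon and brush lying along their outlines with the bowl and the bristles over the head end. Let the glass jar and the green-lidded tin stay where they stand.

Things in the scene. Friction and masses are not known exactly. Their poses are not given: they have to be found in the camera images.
- tin_large: large flat round tin, steel with a blue lid, 60 mm diameter, 36 mm high, about 0.12 kg; starts upright on the counter. Among the four things lie a steel jar cap (68 mm, 14 mm high) and a white ramekin (68 mm, 34 mm high), centres about 95 mm or more apart. Origin: centre of its underside, z up
- tin_small: small flat round tin, steel with a yellow lid, 38 mm diameter, 32 mm high, about 0.06 kg; starts upright on the counter. Origin: centre of its underside, z up
- spoon: stainless tea spoon lying on the counter, about 136 mm long, about 35 g. Origin: on the counter plane under the handle at the point to grip it; x along the spoon towards the bowl, y across it, z up. At the origin the handle is 9 mm wide and its metal lies from 5.5 to 10.5 mm above the origin; the bowl (42 x 29 mm, 12 mm high) reaches to x = +53 mm, the handle's end to x = -83 mm
- brush: silicone brush lying on the counter, 140 mm long, about 60 g, dark grey handle and red bristles. Origin: on the counter plane under the handle, near the head; x along the brush towards the bristles, y across it, z up. At the origin the handle is 16 mm wide and lies from 1 to 14 mm above the origin; the head (34 mm wide, 15 mm high) runs from x = +9 to +55 mm, the handle's end lies at x = -85 mm
- inlay_large: flat white plastic inlay 150 x 112 x 4 mm (x, y, z), one of six lying flat in the organiser, fixed; in its middle a dark round outline of 66 mm, for the large tin. Origin: centre of its underside; its upper face is 4 mm above the origin (8 mm above the counter). The outline is at the origin's x, y. The organiser's walls stand 32 mm above the counter, at least 75 mm from any outline's centre
- inlay_small: white inlay as above with a dark round outline of 44 mm in its middle, for the small tin. Origin: centre of its underside, upper face 4 mm higher
- inlay_spoon: white inlay as above with the dark silhouette of the tea spoon lying along its x axis, bowl towards +x. Origin: centre of its underside, upper face 4 mm higher. The spoon is home when its origin is over the point x = +15 mm, y = 0 of this inlay with its x axis along the inlay's x axis
- inlay_brush: white inlay as above with the dark silhouette of the brush lying along its x axis, bristles towards +x. Origin: centre of its underside, upper face 4 mm higher. The brush is home when its origin is over the point x = +15 mm, y = 0 of this inlay with its x axis along the inlay's x axis
- tin_green: bystander: green-lidded tin, 60 mm diameter, 36 mm high, already standing home on an inlay of its own in the organiser (another inlay holds two silver-lidded small tins). Leave it alone. Origin: centre of its underside
- jar: bystander: open clear glass jar, 72 mm diameter, 88 mm high, standing on the counter beyond the things. Leave it alone. Origin: centre of its underside
There are look-alikes about, which are no part of the job. What is shaped like the inlay_brush but brown or purple is not meant.

How it is judged:
By the outcome, as a careful person would: the job done as asked, in the order asked, and still so for the second after the job is handed in, with the robot touching nothing.
It also fails if it takes over 104 s, if anything falls off the work surface, if the arm or the gripper's body presses on something with over 40 N, if the wrist force passes 120 N, or if a joint passes its speed limit or range.

### The arm

A 7-joint arm with a two-finger parallel gripper is mounted at the origin on the work surface. World frame = base frame: x ahead of the robot, y to its left, z up, the work surface at z = 0. Lengths are in m, angles in rad, forces in N, time in s.
With the tool pointing down it reaches from about 0.425 to 0.925 m from the base axis. Payload 6.8 kg.
Tool frame: the origin (TCP) lies at the very end of the fingers, on their centre line; the grasp point (between the pads) lies 19 mm behind it (r.tcp_to_grasp is the distance from the TCP to the grasp point, in m); z points along the fingers, y is the line along which they close (so a half turn about z gives the same grasp; the last joint's range is limited). The gripper opens to 85 mm and grips with 20 to 120 N. Pads are 22 mm wide; open, the fingers measure 114 mm over their backs; the gripper's body (76 mm by 85 mm) begins 54 mm behind the grasp point. The pads swing forward as they close: fully open they stand 13 mm farther back than shut.
Start: joints at [1.207, 0.477, 0.022, 1.555, -0.011, 1.109, -0.083], TCP at [0.171, -0.653, 0.231] pointing down, gripper open.
Joint ranges: [-2.96, 2.96], [-0.34, 2.1], [-1.41, 1.46], [0.24, 2.44], [-1.37, 4.51], [0.17, 1.92], [-2.96, 2.96]. Speed limits (rad/s): [2.39, 2.39, 3.14, 3.14, 3.14, 3.14, 3.14].

### API

Orientations are given as a rotation vector (axis times angle).
In Python, from bench import r gives the robot as it stands.
- The arm moves only by the tool step_arm, never from a script. Its argument "moves" is a list of rows, each a list of 7 numbers: the shift along the tool's x, y, z in mm, then the turn, a rotation vector about the tool's x, y, z in rad, then the finger opening in mm, from 0 to 85.4. A call has 1 to 8 rows; each row is the pose to reach, as a shift and turn from the pose commanded when the call began, along the tool's axes at that moment; what a row does not reach only later rows make up. A row lasts 1/10 s, in which the tool goes at most 50 mm and 8.59 degrees, less where a joint would pass 70% of its speed; a pose out of reach is approached as far as the arm can. A call with a gripper value outside its range is refused whole. The fingers move at their own pace and stop on an object; "grip_force" is the grip in N (left out, the last holds). Time passes only in rows, so rows that repeat a pose let the fingers close. It gives the time, the measured TCP pose, the force, the opening and the grip force at its end, in the units of the state.
- r.get_obs(): the state, without advancing time (a new reading comes with each control period).
- r.grab_frame(name): name is "side" or "top"; returns a dict with "image" (420x560x3 uint8, red, green, blue), "depth" (420x560 float32, m along the optical axis (not along the pixel's ray), 0 where there is no reading), "mtx" (3x3 intrinsics, pixels), "k1" (the pictures are not rectified: a ray, as slopes to the right and down, at radius r is drawn at 1 + k1 r^2 times it, then the intrinsics apply), "rvec" (rotation vector, rad) and "tvec" (3), from world to camera coordinates, as OpenCV has them. Camera axes: x right, y down, z forward; pixel columns grow to the right and rows downward; lengths in m; the calibration is good to about 2 mm. A picture is of the moment at which its call begins.
- r.hand_in(): hands the job in; it is judged then, once.
The state is a dict: "clock": time; "joints": joint angles; "qvel": joint speeds; "tau": joint torques, N m; "tcp_pos": TCP position; "orientation": TCP orientation; "contact_force": force on the tool from outside, world axes, zero at the start; "moment": the same for the moment, N m; "grip_width": finger opening in m; "gripper_force": force on a finger pad.
Only numpy, scipy, OpenCV 4.12 (cv2) and the standard library are available. Lean on these libraries where they do the work, as an engineer would, in place of code of your own. Each camera call takes 0.05 s, during which the arm holds its last target. There are 200 camera calls.

## Working session

There is one attempt and no reset: what is moved stays moved. The work goes in short steps, Python scripts to look and compute and a tool call to move; the robot and the scene stay as the last step left them, time stands still between calls to the robot, and variables do not carry over. Pictures are saved under pics/ and viewed, at most 14 in all, crops included, and the job is handed in when it is done.

Besides the shell and the picture viewer there is one more tool, called by a JSON object that holds its "op" and its "data", one argument or row to a line. step_arm: Moves the arm, as the interface text tells. Its arguments: {"type":"object","properties":{"moves":{"type":"array","items":{"type":"array","items":{"type":"number"}}},"grip_force":{"type":"number"}},"required":["moves"]}

```bash
ls; mkdir -p pics
cat > h.py <<'E'
import numpy as np, cv2
from scipy.spatial.transform import Rotation as R
from bench import r
def grab(n,save=None):
    f=r.grab_frame(n)
    if save: cv2.imwrite('pics/'+save+'.png',cv2.cvtColor(f['image'],cv2.COLOR_RGB2BGR))
    return f
def ray(f,uv):
    uv=np.atleast_2d(np.asarray(uv,float))
    p=cv2.undistortPoints(uv[:,None],np.array(f['mtx']),np.array([f['k1'],0,0,0.]))[:,0]
    M=R.from_rotvec(np.ravel(f['rvec'])).as_matrix(); t=np.ravel(f['tvec'])
    return -M.T@t, np.c_[p,np.ones(len(p))]@M
def onz(f,uv,z):
    c,d=ray(f,uv); return c+d*((z-c[2])/d[:,2])[:,None]
def bydepth(f,uv):
    uv=np.atleast_2d(np.asarray(uv,int)); c,d=ray(f,uv)
    return c+d*f['depth'][uv[:,1],uv[:,0]][:,None]
E
python3 - <<'E'
from h import *
for n in('top','side'):
    f=grab(n,n+'0'); c,_=ray(f,[[280,210]]); print(n,c,f['mtx'],f['k1'])
    np.savez(n+'0.npz',**f)
o=r.get_obs(); print({k:np.round(v,3) for k,v in o.items()}, r.tcp_to_grasp)
E
```

```text
pics
top [0.4092022  0.00295011 1.03563612] [[408.52080359   0.         275.78170024]
 [  0.         408.52080359 212.17894121]
 [  0.           0.           1.        ]] 0.04128685612461036
side [ 0.20983454 -0.77856512  1.0419654 ] [[476.30497988   0.         282.63260082]
 [  0.         476.30497988 211.72493078]
 [  0.           0.           1.        ]] -0.023033475939339538
{'clock': np.float64(0.1), 'joints': array([ 1.207,  0.478,  0.022,  1.556, -0.012,  1.109, -0.083]), 'qvel': array([ 0.001, -0.002,  0.   , -0.002, -0.001, -0.001,  0.   ]), 'tau': array([ 5.0000e-03, -5.9775e+01,  1.6130e+00, -2.8195e+01,  1.3000e-02,
        5.0000e-03,  0.0000e+00]), 'tcp_pos': array([ 0.171, -0.653,  0.23 ]), 'orientation': array([-3.114e+00, -4.000e-01,  1.000e-03]), 'contact_force': array([-0.297,  0.406,  0.748]), 'moment': array([-0.005, -0.014, -0.023]), 'gripper_force': np.float64(0.0), 'grip_width': np.float64(0.086)} 0.0187
```

View pics/top0.png

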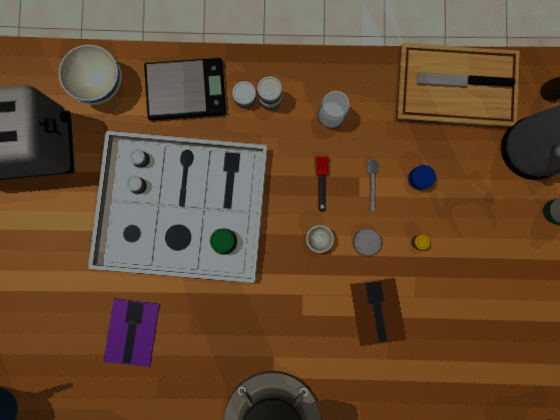

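View pics/side0.png

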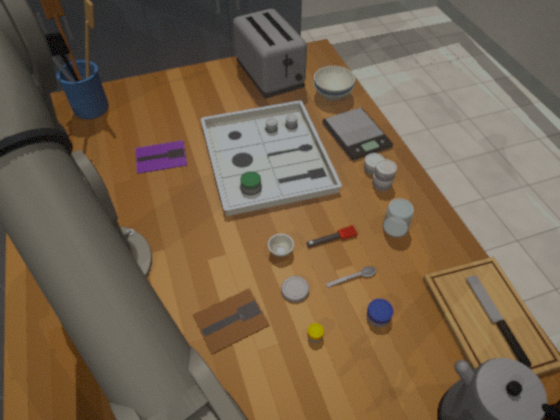

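The top view shows these things:
- **Wanted things:** blue tin (423,178), yellow tin (422,242), spoon (373,185) and brush (322,183).
- **Look-alikes for the things:** jar cap (368,242), ramekin (320,239), dark-blue thing at the corner (0,410), silver tins (138,158) and (137,184), green tin (223,241), and a dark-green thing at the right edge (556,211).
- **Targets, white inlays:** large round (178,237), small round (132,233), spoon (185,178) and brush (231,180). The brown (377,312) and purple (131,332) brush mats are not meant.

```bash
cat > m.py <<'E'
from h import *
def blob(f,mask,roi):
    u0,v0,u1,v1=roi; m=np.zeros(mask.shape,np.uint8); m[v0:v1,u0:u1]=mask[v0:v1,u0:u1]
    n,l,s,c=cv2.connectedComponentsWithStats(m); i=1+np.argmax(s[1:,4]); return (l==i)
def masks(f):
    h=cv2.cvtColor(f['image'],cv2.COLOR_RGB2HSV).astype(int); H,S,V=h[...,0],h[...,1],h[...,2]
    return dict(blue=(H>105)&(H<135)&(S>150)&(V>60),yel=(H>24)&(H<36)&(S>180)&(V>90),red=((H<5)|(H>174))&(S>200)&(V>90),
      dark=(V<70),steel=(S<90)&(V>60),darkgrey=(S<90)&(V<75))
def outline(f,m,z):
    ys,xs=np.nonzero(m); return onz(f,np.c_[xs,ys],z)
def axis(p):
    c=p[:,:2].mean(0); w,V=np.linalg.eigh(np.cov((p[:,:2]-c).T)); d=V[:,1]; s=(p[:,:2]-c)@d
    t=(p[:,:2]-c)@V[:,0]
    return c,d,s,t
E
python3 - <<'E'
from m import *
for n,roi in dict(top=dict(blue=(400,150,450,205),yel=(405,225,440,260),spoon=(360,150,385,218),red=(310,150,335,180),handle=(312,170,332,216),
  L=(160,218,197,257),S=(118,220,147,247),isp=(174,145,199,210),ibr=(215,146,247,212)),
  side=dict(blue=(360,290,400,330),yel=(300,315,332,345),L=(228,148,258,170),S=(225,126,246,144),isp=(262,140,318,162),ibr=(275,165,330,186),red=(335,222,362,245),spoon=(320,260,380,292))).items():
    f=dict(np.load(n+'0.npz')); M=masks(f)
    key=dict(blue='blue',yel='yel',spoon='steel',red='red',handle='darkgrey',L='dark',S='dark',isp='dark',ibr='dark')
    z=dict(blue=.036,yel=.032,spoon=.008,red=.012,handle=.012,L=.008,S=.008,isp=.008,ibr=.008)
    for k,q in roi.items():
        try: m=blob(f,M[key[k]],q)
        except Exception as e: print(n,k,'none');continue
        p=outline(f,m,z[k]); c,d,s,t=axis(p)
        ys,xs=np.nonzero(m); dz=np.median(bydepth(f,np.c_[xs,ys])[:,2])
        print(n,k,'px',np.round([xs.mean(),ys.mean(),m.sum()],1),'c',np.round(c*1000,1),'len,w mm',np.round([np.ptp(s)*1000,np.ptp(t)*1000],1),
          'ends',np.round((c+d*s.min())*1000),np.round((c+d*s.max())*1000),'yaw',np.round(np.degrees(np.arctan2(d[1],d[0])),1),'z',np.round(dz*1000,1))
im=cv2.imread('pics/top0.png')
cv2.imwrite('pics/c1.png',np.vstack([cv2.resize(im[145:260,300:445],None,fx=3.5,fy=3.5)]))
E
```

```text
top blue px [423.1 176.3 421. ] c [ 598.6 -361.6] len,w mm [56.3 55.8] ends [ 606. -389.] [ 591. -334.] yaw 105.7 z 35.6
top yel px [421.7 241.2  61. ] c [ 439.  -357.3] len,w mm [25.1 22.5] ends [ 452. -354.] [ 428. -360.] yaw -167.0 z 31.4
top spoon px [372.2 180.4 288. ] c [ 591.4 -243.1] len,w mm [133.4  25.6] ends [ 646. -242.] [ 513. -244.] yaw -179.3 z 9.9
top red px [321.7 165.2 172. ] c [ 627.1 -114.3] len,w mm [42.  30.5] ends [ 649. -114.] [ 607. -114.] yaw 179.6 z 13.8
top handle px [321.5 191.7 200. ] c [ 559.4 -114.4] len,w mm [89.4 13.2] ends [ 602. -114.] [ 513. -114.] yaw -179.9 z 12.8
top L px [177.8 237.1 528. ] c [438.  244.4] len,w mm [64.2 62.9] ends [449. 214.] [427. 275.] yaw 109.3 z 8.3
top S px [131.6 233.2 222. ] c [445.8 359.2] len,w mm [41.3 39.3] ends [466. 355.] [425. 363.] yaw 168.8 z 8.4
top isp px [184.7 173.4 385. ] c [600.  233.4] len,w mm [144.8  33.1] ends [661. 229.] [516. 239.] yaw 176.0 z 8.3
top ibr px [230.  175.5 546. ] c [597.1 118.3] len,w mm [143.   37.6] ends [657. 114.] [514. 124.] yaw 176.1 z 8.1
side blue px [389.  309.2   5. ] c [ 6
[... 201 characters left out ...]

side L px [240.2 160.   65. ] c [430.  246.2] len,w mm [45.5 41.4] ends [440. 222.] [423. 264.] yaw 112.2 z 9.8
side S px [234.2 135.1  38. ] c [443.4 361.3] len,w mm [29.6 24.8] ends [457. 355.] [430. 367.] yaw 154.7 z 9.9
side isp px [305.8 147.4  28. ] c [639.7 231.4] len,w mm [28.7 14.5] ends [653. 230.] [624. 233.] yaw 172.4 z 9.8
side ibr px [316.8 173.   57. ] c [630.8 117.5] len,w mm [38.3 27. ] ends [649. 117.] [610. 118.] yaw 177.8 z 9.2
side red px [346.8 231.9  94. ] c [ 623.9 -115.5] len,w mm [40.6 28.4] ends [ 644. -115.] [ 604. -116.] yaw -178.9 z 14.7
side spoon px [353.6 275.7 291. ] c [ 585.7 -244.2] len,w mm [135.6  28.4] ends [ 645. -244.] [ 509. -245.] yaw -179.7 z 10.4
```

View pics/c1.png

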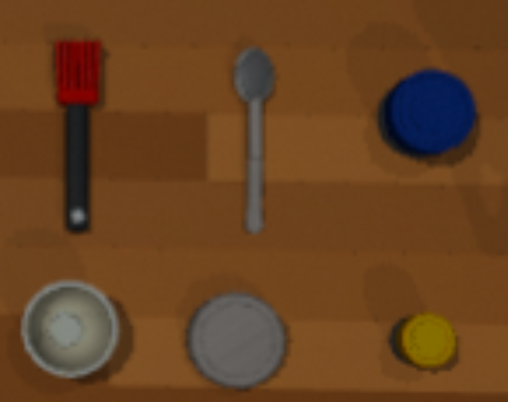

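The crop confirms the choice. The blue tin is at crop (430,112), the yellow tin at (428,340), the spoon at (255,140) and the brush at (78,135). The ramekin and cap stay out of it. Next I'll refine once with better thresholds and work out the first move.

```bash
cat >> h.py <<'E'
def go(x,y,z,yaw=0.):
    "world mm target, yaw deg of tool x in world -> tool-frame shift mm, turn rad"
    o=r.get_obs(); T=R.from_rotvec(o['orientation']); W=R.from_euler('z',yaw,degrees=True)*R.from_euler('x',180,degrees=True)
    print('tcp',np.round(np.array(o['tcp_pos'])*1000,1),'F',np.round(o['contact_force'],1),'w',round(float(o['grip_width'])*1000,1),'gf',round(float(o['gripper_force']),1),'t',round(float(o['clock']),1))
    print(' shift',np.round(T.inv().apply(np.array([x,y,z])-np.array(o['tcp_pos'])*1000),1),'turn',np.round((T.inv()*W).as_rotvec(),3))
E
python3 - <<'E'
from m import *
Z=dict(blue=.036,yel=.032,L=.008,S=.008,isp=.008,ibr=.008,gr=.044)
rois=dict(top=dict(blue=(400,150,450,205),yel=(405,225,440,260),L=(160,218,197,257),S=(118,220,147,247),isp=(174,145,199,210),ibr=(215,146,247,212)),
 side=dict(blue=(360,290,400,332),yel=(300,315,332,345),L=(228,148,258,170),S=(225,126,246,144),isp=(264,140,318,162),ibr=(275,165,330,186)))
for n in rois:
    f=dict(np.load(n+'0.npz')); im=f['image'].astype(int)
    for k,q in rois[n].items():
        u0,v0,u1,v1=q
        if k=='blue': g=im[...,2]-im[...,0]
        elif k=='yel': g=im[...,1]-im[...,2]
        else: g=255-im.max(2)
        g=np.clip(g,0,255).astype(np.uint8); t,_=cv2.threshold(g[v0:v1,u0:u1].copy(),0,255,cv2.THRESH_OTSU)
        m=blob(f,g>t,q); 
        if k in('blue','yel'): # lid top only: keep pixels whose depth is near the lid height
            ys,xs=np.nonzero(m); ok=bydepth(f,np.c_[xs,ys])[:,2]>Z[k]-.006; m[ys[~ok],xs[~ok]]=0
        c=max(cv2.findContours(m.astype(np.uint8),0,1)[0],key=cv2.contourArea)[:,0]
        p=onz(f,c,Z[k])[:,:2]*1000; (rc,(w,h),a)=cv2.minAreaRect(p.astype(np.float32))
        _,d,_,_=axis(np.c_[outline(f,m,Z[k])])
        print(n,k,t,'minrect',np.round(rc,1),np.round([w,h,a],1),'centroid',np.round(outline(f,m,Z[k]).mean(0)*1000,1),'yaw',round(float(np.degrees(np.arctan(d[1]/d[0]))),1))
go(598,-362,150)
E
```

```text
top blue 36.0 minrect [ 598.5 -360.7] [56.3 57.9 19.6] centroid [ 598.2 -360.9   36. ] yaw -53.5
top yel 70.0 minrect [ 437.6 -358.6] [33.7 33.3 45. ] centroid [ 437.6 -358.4   32. ] yaw 71.4
top L 166.0 minrect [437.1 244.9] [62.5 62.6  1.1] centroid [437.9 244.5   8. ] yaw 75.5
top S 165.0 minrect [446.3 359.5] [39.9 42.2  1. ] centroid [445.8 359.1   8. ] yaw 78.0
top isp 167.0 minrect [588.6 229.6] [143.9  33.1   0.9] centroid [599.8 233.4   8. ] yaw -4.0
top ibr 168.0 minrect [585.4 119.4] [ 38.8 144.2  86.1] centroid [596.9 118.6   8. ] yaw -3.9
side blue 32.0 minrect [ 595.  -363.2] [56.  54.7 40.3] centroid [ 594.7 -364.    36. ] yaw 56.3
side yel 91.0 minrect [ 434.6 -359.6] [36.9 34.2 68.8] centroid [ 434.4 -359.6   32. ] yaw 51.2
side L 136.0 minrect [436.  246.8] [62.  59.3 36.8] centroid [435.8 246.1   8. ] yaw -6.1
side S 132.0 minrect [443.1 361.8] [38.1 39.1 70.5] centroid [443.7 361.    8. ] yaw 89.3
side isp 126.0 minrect [587.2 238. ] [ 33.5 146.8  83. ] centroid [597.1 234.8   8. ] yaw -3.9
side ibr 132.0 minrect [582.5 119.1] [ 37.6 143.6  87.6] centroid [594.6 119.5   8. ] yaw -4.0
tcp [ 170.6 -652.5  230.4] F [-0.3  0.4  0.7] w 85.7 gf 0.0 t 0.1
 shift [ 487.  -172.8   80.6] turn [-0.002  0.     0.256]
```

{"op": "step_arm", "data": {
  "moves": [
    [20, -7, 0, 0, 0, 0.03, 85],
    [60, -21, 0, 0, 0, 0.06, 85],
    [100, -35, 0, 0, 0, 0.1, 85],
    [140, -50, 10, 0, 0, 0.14, 85],
    [180, -64, 20, 0, 0, 0.18, 85],
    [220, -78, 30, 0, 0, 0.22, 85],
    [260, -92, 40, 0, 0, 0.256, 85],
    [300, -106, 50, 0, 0, 0.256, 85]
  ]
}}

```text
clock: 0.9
tcp_pos: [0.4353, -0.4733, 0.1806]
orientation: [-3.141, 0.002, 0.001]
contact_force: [0.3, -0.5, 0.4]
grip_width: 0.0851
gripper_force: 0.0
```

```bash
python3 -c "
from h import *
go(597,-362,120)"
```

```text
tcp [ 435.3 -473.3  180.6] F [ 0.3 -0.5  0.4] w 85.1 gf 0.0 t 0.9
 shift [ 161.6 -111.5   60.5] turn [-0.     0.001 -0.001]
```

{"op": "step_arm", "data": {
  "moves": [
    [32, -22, 12, 0, 0, 0, 85],
    [64, -44, 28, 0, 0, 0, 85],
    [98, -67, 45, 0, 0, 0, 85],
    [130, -90, 65, 0, 0, 0, 85],
    [150, -104, 78, 0, 0, 0, 85],
    [161.6, -111.5, 80.5, 0, 0, 0, 85],
    [161.6, -111.5, 80.5, 0, 0, 0, 85]
  ]
}}

```text
clock: 1.6
tcp_pos: [0.5971, -0.3612, 0.1001]
orientation: [-3.14, -0.005, 0.001]
contact_force: [0.5, 0.4, 0.6]
grip_width: 0.0848
gripper_force: 0.0
```

```bash
python3 -c "
from h import *
go(597,-362,6)
a=grab('side','s1');b=grab('top','t1')
cv2.imwrite('pics/v1.png',np.hstack([cv2.resize(cv2.imread('pics/s1.png')[180:400,280:480],None,fx=2,fy=2),cv2.resize(cv2.imread('pics/t1.png')[100:320,330:530],None,fx=2,fy=2)]))"
```

```text
tcp [ 597.1 -361.2  100.1] F [0.5 0.4 0.6] w 84.8 gf 0.0 t 1.6
 shift [-0.1  1.  94.1] turn [-0.001  0.     0.003]
```

View pics/v1.png

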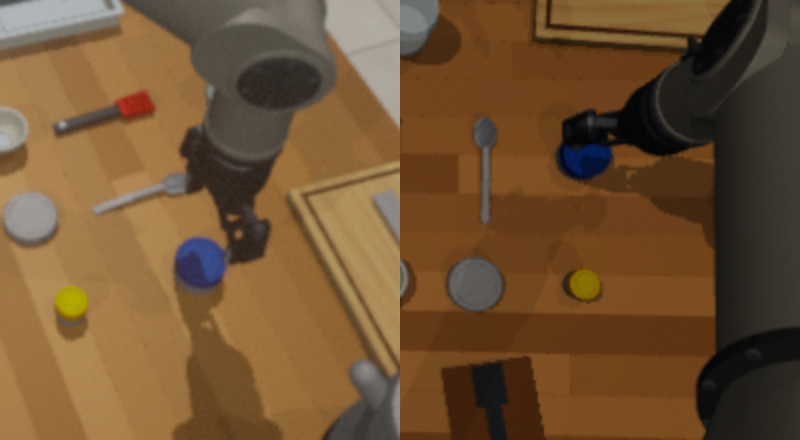

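The gripper hangs over the blue tin in both views. It appears offset from the tin by parallax, as expected at 100 mm height. The fingertips stand about 13 mm back when open, so I'll descend to TCP z ≈ 2 and close.

{"op": "step_arm", "data": {
  "moves": [
    [0, 1, 25, 0, 0, 0, 85],
    [0, 1, 55, 0, 0, 0, 85],
    [0, 1, 80, 0, 0, 0, 85],
    [0, 1, 92, 0, 0, 0, 85],
    [0, 1, 98, 0, 0, 0, 85],
    [0, 1, 98, 0, 0, 0, 40],
    [0, 1, 98, 0, 0, 0, 40],
    [0, 1, 98, 0, 0, 0, 40]
  ],
  "grip_force": 40
}}

```text
clock: 2.5
tcp_pos: [0.5968, -0.365, 0.0046]
orientation: [3.14, -0.001, 0.004]
contact_force: [-0.5, 0.2, 5.1]
grip_width: 0.0592
gripper_force: 43.8
```

{"op": "step_arm", "data": {
  "moves": [
    [0, 0, 0, 0, 0, 0, 40],
    [0, 0, 0, 0, 0, 0, 40],
    [0, 0, 0, 0, 0, 0, 40],
    [0, 0, 0, 0, 0, 0, 40],
    [0, 0, 0, 0, 0, 0, 40]
  ]
}}

```text
clock: 3.0
tcp_pos: [0.5969, -0.365, 0.0046]
orientation: [3.14, -0.001, 0.004]
contact_force: [-1.5, -0.1, 6.6]
grip_width: 0.0588
gripper_force: 43.8
```

```bash
python3 -c "
from h import *
go(437,245,130,-4)"
```

```text
tcp [ 596.9 -365.     4.6] F [-1.5 -0.1  6.6] w 58.8 gf 43.8 t 3.0
 shift [-159.8 -609.7 -126.8] turn [ 0.001 -0.002  0.069]
```

{"op": "step_arm", "data": {
  "moves": [
    [0, 0, -10, 0, 0, 0, 40],
    [0, 0, -35, 0, 0, 0, 40],
    [0, 0, -70, 0, 0, 0, 40],
    [0, 0, -100, 0, 0, 0, 40],
    [0, 0, -125, 0, 0, 0, 40],
    [-10, -15, -128, 0, 0, 0, 40],
    [-15, -40, -128, 0, 0, 0, 40],
    [-22, -75, -128, 0, 0, 0, 40]
  ]
}}

```text
clock: 3.8
tcp_pos: [0.5732, -0.2903, 0.1317]
orientation: [3.14, -0.005, 0.002]
contact_force: [0.3, 0.6, -1.0]
grip_width: 0.0592
gripper_force: 43.2
```

{"op": "step_arm", "data": {
  "moves": [
    [-10, -40, 0, 0, 0, 0.01, 40],
    [-20, -80, 0, 0, 0, 0.02, 40],
    [-30, -120, 0, 0, 0, 0.03, 40],
    [-40, -160, 0, 0, 0, 0.04, 40],
    [-50, -200, 0, 0, 0, 0.05, 40],
    [-60, -240, 0, 0, 0, 0.06, 40],
    [-71, -280, 0, 0, 0, 0.07, 40],
    [-82, -320, 0, 0, 0, 0.07, 40]
  ]
}}

```text
clock: 4.6
tcp_pos: [0.4913, 0.0325, 0.1315]
orientation: [-3.14, 0.11, -0.001]
contact_force: [0.9, 1.0, 0.0]
grip_width: 0.0592
gripper_force: 43.2
```

```bash
python3 -c "
from h import *
go(437,245,80,-4)"
```

```text
tcp [491.3  32.5 131.5] F [0.9 1.  0. ] w 59.2 gf 43.2 t 4.6
 shift [ -69.1 -208.2   51.4] turn [-0.    -0.001 -0.001]
```

{"op": "step_arm", "data": {
  "moves": [
    [-12, -38, 0, 0, 0, 0, 40],
    [-26, -78, 0, 0, 0, 0, 40],
    [-40, -120, 0, 0, 0, 0, 40],
    [-54, -162, 0, 0, 0, 0, 40],
    [-64, -193, 0, 0, 0, 0, 40],
    [-69, -208, 15, 0, 0, 0, 40],
    [-69, -208, 40, 0, 0, 0, 40],
    [-69, -208, 51, 0, 0, 0, 40]
  ]
}}

```text
clock: 5.4
tcp_pos: [0.4365, 0.2433, 0.0787]
orientation: [3.139, -0.108, -0.002]
contact_force: [-0.7, -1.3, -0.2]
grip_width: 0.0592
gripper_force: 43.3
```

{"op": "step_arm", "data": {
  "moves": [
    [0, 0, 0, 0, 0, 0, 40],
    [0, 0, 0, 0, 0, 0, 40]
  ]
}}

```text
clock: 5.6
tcp_pos: [0.4381, 0.2427, 0.0803]
orientation: [3.139, -0.112, 0.0]
contact_force: [0.7, 0.2, -1.3]
grip_width: 0.0592
gripper_force: 43.3
```

```bash
python3 -c "
from h import *
go(437,245,10,-4)
a=grab('side','s2');b=grab('top','t2')
cv2.imwrite('pics/v2.png',np.hstack([cv2.resize(cv2.imread('pics/s2.png')[80:230,180:350],None,fx=2.3,fy=2.3),cv2.resize(cv2.imread('pics/t2.png')[130:280,90:260],None,fx=2.3,fy=2.3)]))"
```

```text
tcp [438.1 242.7  80.3] F [ 0.7  0.2 -1.3] w 59.2 gf 43.3 t 5.6
 shift [-1.3 -2.2 70.3] turn [ 0.    -0.    -0.001]
```

View pics/v2.png

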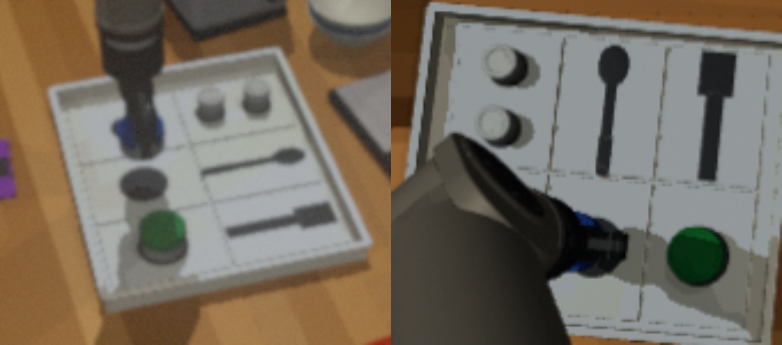

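{"op": "step_arm", "data": {
  "moves": [
    [-1, -2, 15, 0, 0, 0, 40],
    [-1, -2, 35, 0, 0, 0, 40],
    [-1, -2, 50, 0, 0, 0, 40],
    [-1, -2, 58, 0, 0, 0, 40],
    [-1, -2, 62, 0, 0, 0, 40],
    [-1, -2, 62, 0, 0, 0, 40],
    [-1, -2, 62, 0, 0, 0, 40]
  ]
}}

```text
clock: 6.4
tcp_pos: [0.4374, 0.2456, 0.0185]
orientation: [-3.139, 0.111, -0.002]
contact_force: [0.2, 0.1, -1.2]
grip_width: 0.0586
gripper_force: 43.3
```

```bash
python3 -c "
from h import *
go(437,245,12.6,-4)"
```

```text
tcp [437.4 245.6  18.5] F [ 0.2  0.1 -1.2] w 58.6 gf 43.3 t 6.4
 shift [-0.3  0.6  5.9] turn [-0.001 -0.001 -0.001]
```

{"op": "step_arm", "data": {
  "moves": [
    [0, 0, 2, 0, 0, 0, 40],
    [0, 0, 4, 0, 0, 0, 40],
    [0, 0, 5, 0, 0, 0, 40],
    [0, 0, 6, 0, 0, 0, 40],
    [0, 0, 6, 0, 0, 0, 40],
    [0, 0, 6, 0, 0, 0, 40]
  ]
}}

```text
clock: 7.0
tcp_pos: [0.4368, 0.2453, 0.0125]
orientation: [3.139, -0.11, 0.0]
contact_force: [-3.3, -1.9, 8.4]
grip_width: 0.0592
gripper_force: 44.2
```

{"op": "step_arm", "data": {
  "moves": [
    [0, 0, 0, 0, 0, 0, 64],
    [0, 0, 0, 0, 0, 0, 70],
    [0, 0, 0, 0, 0, 0, 80],
    [0, 0, 0, 0, 0, 0, 80],
    [0, 0, -10, 0, 0, 0, 80],
    [0, 0, -40, 0, 0, 0, 80],
    [0, 0, -80, 0, 0, 0, 80],
    [0, 0, -120, 0, 0, 0, 80]
  ]
}}

```text
clock: 7.8
tcp_pos: [0.4364, 0.2451, 0.1335]
orientation: [3.139, -0.11, -0.001]
contact_force: [1.2, 0.0, -0.0]
grip_width: 0.0799
gripper_force: 0.0
```

{"op": "step_arm", "data": {
  "moves": [
    [5, 40, 0, 0, 0, -0.01, 80],
    [8, 85, 0, 0, 0, -0.02, 80],
    [10, 130, 0, 0, 0, -0.03, 80],
    [10, 175, 0, 0, 0, -0.04, 80],
    [10, 220, 0, 0, 0, -0.05, 80],
    [10, 265, 0, 0, 0, -0.06, 80],
    [10, 310, 0, 0, 0, -0.07, 80],
    [10, 350, 0, 0, 0, -0.07, 80]
  ]
}}

```text
clock: 8.6
tcp_pos: [0.4218, -0.1067, 0.1326]
orientation: [3.141, -0.001, 0.002]
contact_force: [0.9, 0.2, -0.2]
grip_width: 0.0805
gripper_force: 0.0
```

Run:
```python
from m import *
go(436,-359,80)
a=grab('side','s3');b=grab('top','t3')
for n,f,q in(('top',b,(150,200,205,270)),('side',a,(215,120,275,180))):
    im=f['image'].astype(int); g=np.clip(im[...,2]-im[...,0],0,255).astype(np.uint8); u0,v0,u1,v1=q
    t,_=cv2.threshold(g[v0:v1,u0:u1].copy(),0,255,cv2.THRESH_OTSU); m=blob(f,g>t,q)
    ys,xs=np.nonzero(m); P=bydepth(f,np.c_[xs,ys]); ok=P[:,2]>.036; m[ys[~ok],xs[~ok]]=0
    p=outline(f,m,.044); print(n,np.round(p.mean(0)*1000,1),np.round(np.ptp(p,0)*1000,1),'z',np.round(np.median(P[ok,2])*1000,1))
```

```text
tcp [ 421.8 -106.7  132.6] F [ 0.9  0.2 -0.2] w 80.5 gf 0.0 t 8.6
 shift [ 14.3 252.2  52.7] turn [ 0.    -0.001 -0.001]
top [439.  245.6  44. ] [55.7 55.8  0. ] z 43.4
side [436.1 243.9  44. ] [55.3 58.8  0. ] z 44.8
```

Large tin is on its round within about 1.5 mm and upright. Now the yellow tin.

{"op": "step_arm", "data": {
  "moves": [
    [3, 38, 0, 0, 0, 0, 60],
    [6, 82, 0, 0, 0, 0, 60],
    [9, 126, 0, 0, 0, 0, 60],
    [12, 170, 0, 0, 0, 0, 60],
    [14, 210, 0, 0, 0, 0, 60],
    [14, 240, 10, 0, 0, 0, 60],
    [14, 252, 30, 0, 0, 0, 60],
    [14, 252, 52, 0, 0, 0, 60]
  ]
}}

```text
clock: 9.5
tcp_pos: [0.4366, -0.3591, 0.0803]
orientation: [3.14, -0.005, 0.003]
contact_force: [-0.5, -0.2, -0.5]
grip_width: 0.0603
gripper_force: 0.0
```

{"op": "step_arm", "data": {
  "moves": [
    [0, 0, 25, 0, 0, 0, 60],
    [0, 0, 50, 0, 0, 0, 60],
    [0, 0, 65, 0, 0, 0, 60],
    [0, 0, 73, 0, 0, 0, 60],
    [0, 0, 76, 0, 0, 0, 60]
  ]
}}

```text
clock: 10.0
tcp_pos: [0.4364, -0.3562, 0.0036]
orientation: [-3.141, -0.0, 0.0]
contact_force: [-0.3, 0.0, 0.2]
grip_width: 0.06
gripper_force: 0.0
```

Run:
```python
from m import *
go(436,-359,4)
```

```text
tcp [ 436.4 -356.2    3.6] F [-0.3  0.   0.2] w 60.0 gf 0.0 t 10.0
 shift [-0.4  2.8 -0.4] turn [-0.  0.  0.]
```

{"op": "step_arm", "data": {
  "moves": [
    [0, 0, 0, 0, 0, 0, 60],
    [0, 1, 0, 0, 0, 0, 45],
    [0, 1, 0, 0, 0, 0, 25],
    [0, 1, 0, 0, 0, 0, 25],
    [0, 1, 0, 0, 0, 0, 25],
    [0, 1, 0, 0, 0, 0, 25],
    [0, 1, 0, 0, 0, 0, 25]
  ],
  "grip_force": 30
}}

```text
clock: 10.7
tcp_pos: [0.4369, -0.3583, 0.005]
orientation: [3.14, -0.001, 0.003]
contact_force: [-1.2, -0.7, 6.7]
grip_width: 0.0368
gripper_force: 30.0
```

{"op": "step_arm", "data": {
  "moves": [
    [0, 0, -10, 0, 0, 0, 25],
    [0, 0, -35, 0, 0, 0, 25],
    [0, 0, -70, 0, 0, 0, 25],
    [0, 0, -105, 0, 0, 0, 25],
    [0, 0, -128, 0, 0, 0, 25],
    [0, -15, -133, 0, 0, 0, 25],
    [0, -45, -133, 0, 0, 0, 25],
    [0, -85, -133, 0, 0, 0, 25]
  ]
}}

```text
clock: 11.5
tcp_pos: [0.4355, -0.272, 0.1367]
orientation: [3.141, -0.004, 0.0]
contact_force: [-0.5, 0.1, -0.0]
grip_width: 0.0367
gripper_force: 30.2
```

Run:
```python
from m import *
go(444.8,360,80,-4)
```

```text
tcp [ 435.5 -272.   136.7] F [-0.5  0.1 -0. ] w 36.7 gf 30.2 t 11.5
 shift [   7.5 -632.    56.5] turn [ 0.    -0.     0.067]
```

{"op": "step_arm", "data": {
  "moves": [
    [8, -45, 0, 0, 0, 0.01, 25],
    [16, -90, 0, 0, 0, 0.02, 25],
    [24, -135, 0, 0, 0, 0.03, 25],
    [30, -180, 0, 0, 0, 0.04, 25],
    [34, -225, 0, 0, 0, 0.05, 25],
    [34, -270, 0, 0, 0, 0.06, 25],
    [34, -315, 0, 0, 0, 0.067, 25],
    [34, -360, 0, 0, 0, 0.067, 25]
  ]
}}

```text
clock: 12.3
tcp_pos: [0.4686, 0.0897, 0.1363]
orientation: [3.139, -0.105, -0.002]
contact_force: [0.9, 0.4, -1.0]
grip_width: 0.0369
gripper_force: 30.2
```

Run:
```python
from m import *
go(445,360,60,-4)
```

```text
tcp [468.6  89.7 136.3] F [ 0.9  0.4 -1. ] w 36.9 gf 30.2 t 12.3
 shift [ -41.5 -268.2   76.2] turn [0.    0.001 0.003]
```

{"op": "step_arm", "data": {
  "moves": [
    [-6, -42, 0, 0, 0, 0, 25],
    [-13, -88, 0, 0, 0, 0, 25],
    [-20, -134, 0, 0, 0, 0, 25],
    [-27, -180, 0, 0, 0, 0, 25],
    [-34, -222, 0, 0, 0, 0, 25],
    [-39, -252, 5, 0, 0, 0, 25],
    [-41.5, -268, 25, 0, 0, 0, 25],
    [-41.5, -268, 60, 0, 0, 0, 25]
  ]
}}

```text
clock: 13.1
tcp_pos: [0.4457, 0.3628, 0.0777]
orientation: [-3.135, 0.097, -0.004]
contact_force: [1.3, -0.0, -1.2]
grip_width: 0.0375
gripper_force: 30.2
```

{"op": "step_arm", "data": {
  "moves": [
    [0, 0, 25, 0, 0, 0, 25],
    [0, 0, 42, 0, 0, 0, 25],
    [0, 0, 52, 0, 0, 0, 25],
    [0, 0, 56, 0, 0, 0, 25],
    [0, 0, 56, 0, 0, 0, 25],
    [0, 0, 56, 0, 0, 0, 25]
  ]
}}

```text
clock: 13.7
tcp_pos: [0.4472, 0.3581, 0.0216]
orientation: [-3.139, 0.106, -0.001]
contact_force: [0.7, -1.2, -0.0]
grip_width: 0.0371
gripper_force: 30.2
```

Run:
```python
from m import *
go(445,360,13,-4)
```

```text
tcp [447.2 358.1  21.6] F [ 0.7 -1.2 -0. ] w 37.1 gf 30.2 t 13.7
 shift [-2.3 -1.8  8.6] turn [-0.001 -0.001  0.003]
```

{"op": "step_arm", "data": {
  "moves": [
    [-1, -1, 2, 0, 0, 0, 25],
    [-2, -2, 4, 0, 0, 0, 25],
    [-2, -2, 5, 0, 0, 0, 25],
    [-2, -2, 5, 0, 0, 0, 25],
    [-2, -2, 5, 0, 0, 0, 25]
  ]
}}

```text
clock: 14.2
tcp_pos: [0.445, 0.3597, 0.0158]
orientation: [3.14, -0.105, 0.0]
contact_force: [0.2, -0.2, -0.4]
grip_width: 0.0367
gripper_force: 30.2
```

Run:
```python
from m import *
go(445,360,13,-4)
```

```text
tcp [445.  359.7  15.8] F [ 0.2 -0.2 -0.4] w 36.7 gf 30.2 t 14.2
 shift [-0.1 -0.3  2.8] turn [ 0.    -0.     0.003]
```

{"op": "step_arm", "data": {
  "moves": [
    [0, 0, 1, 0, 0, 0, 25],
    [0, 0, 2, 0, 0, 0, 25],
    [0, 0, 3, 0, 0, 0, 25],
    [0, 0, 3.5, 0, 0, 0, 25],
    [0, 0, 3.5, 0, 0, 0, 25],
    [0, 0, 3.5, 0, 0, 0, 25]
  ]
}}

```text
clock: 14.8
tcp_pos: [0.4451, 0.3597, 0.0129]
orientation: [3.14, -0.106, 0.0]
contact_force: [-1.8, -1.5, 6.9]
grip_width: 0.0373
gripper_force: 31.0
```

{"op": "step_arm", "data": {
  "moves": [
    [0, 0, 0, 0, 0, 0, 42],
    [0, 0, 0, 0, 0, 0, 50],
    [0, 0, 0, 0, 0, 0, 58],
    [0, 0, 0, 0, 0, 0, 58],
    [0, 0, -10, 0, 0, 0, 58],
    [0, 0, -40, 0, 0, 0, 58],
    [0, 0, -80, 0, 0, 0, 58],
    [0, 0, -120, 0, 0, 0, 58]
  ]
}}

```text
clock: 15.6
tcp_pos: [0.4447, 0.3595, 0.134]
orientation: [3.139, -0.105, -0.001]
contact_force: [0.6, -0.2, 0.3]
grip_width: 0.0577
gripper_force: 0.0
```

{"op": "step_arm", "data": {
  "moves": [
    [8, 40, 0, 0, 0, -0.01, 50],
    [18, 83, 0, 0, 0, -0.02, 50],
    [28, 126, 0, 0, 0, -0.03, 50],
    [38, 170, 0, 0, 0, -0.04, 50],
    [48, 214, 0, 0, 0, -0.05, 40],
    [58, 258, 0, 0, 0, -0.06, 40],
    [68, 302, 0, 0, 0, -0.067, 40],
    [78, 345, 0, 0, 0, -0.067, 40]
  ]
}}

```text
clock: 16.4
tcp_pos: [0.4998, 0.0084, 0.1332]
orientation: [-3.141, 0.0, -0.002]
contact_force: [0.5, 0.8, -0.3]
grip_width: 0.0398
gripper_force: 0.0
```

Run:
```python
from m import *
go(593.5,-243.5,80,0.5)
a=grab('side','s4');b=grab('top','t4')
for n,f,q in(('top',b,(110,210,155,255)),('side',a,(215,110,255,155))):
    im=f['image'].astype(int); g=np.clip(im[...,1]-im[...,2],0,255).astype(np.uint8); u0,v0,u1,v1=q
    t,_=cv2.threshold(g[v0:v1,u0:u1].copy(),0,255,cv2.THRESH_OTSU); m=blob(f,g>t,q)
    ys,xs=np.nonzero(m); P=bydepth(f,np.c_[xs,ys]); ok=P[:,2]>.033; m[ys[~ok],xs[~ok]]=0
    p=outline(f,m,.040); print(n,np.round(p.mean(0)*1000,1),np.round(np.ptp(p,0)*1000,1),'z',np.round(np.median(P[ok,2])*1000,1))
```

```text
tcp [499.8   8.4 133.2] F [ 0.5  0.8 -0.3] w 39.8 gf 0.0 t 16.4
 shift [ 93.6 251.9  53.3] turn [-0.    -0.001 -0.009]
top [445.2 359.2  40. ] [34.  34.1  0. ] z 39.5
side [442.4 356.9  40. ] [31.9 36.2  0. ] z 40.2
```

{"op": "step_arm", "data": {
  "moves": [
    [14, 38, 0, 0, 0, 0, 40],
    [30, 80, 0, 0, 0, 0, 40],
    [46, 122, 0, 0, 0, 0, 40],
    [62, 164, 0, 0, 0, 0, 40],
    [78, 206, 0, 0, 0, -0.005, 40],
    [89, 238, 10, 0, 0, -0.009, 40],
    [93.5, 252, 30, 0, 0, -0.009, 40],
    [93.5, 252, 60, 0, 0, -0.009, 40]
  ]
}}

```text
clock: 17.3
tcp_pos: [0.595, -0.2456, 0.0738]
orientation: [3.139, 0.007, 0.007]
contact_force: [1.4, 0.5, -1.1]
grip_width: 0.04
gripper_force: 0.0
```

{"op": "step_arm", "data": {
  "moves": [
    [0, 0, 20, 0, 0, 0, 40],
    [0, 0, 40, 0, 0, 0, 40],
    [0, 0, 52, 0, 0, 0, 40],
    [0, 0, 52, 0, 0, 0, 40],
    [0, 0, 52, 0, 0, 0, 40]
  ]
}}

```text
clock: 17.8
tcp_pos: [0.5937, -0.2416, 0.0211]
orientation: [3.141, 0.014, 0.001]
contact_force: [0.7, -0.1, 0.6]
grip_width: 0.0399
gripper_force: 0.0
```

Run:
```python
from m import *
go(593.5,-243.5,4,0.5)
a=grab('side','s5');b=grab('top','t5')
cv2.imwrite('pics/v5.png',np.hstack([cv2.resize(cv2.imread('pics/s5.png')[200:330,290:420],None,fx=3,fy=3),cv2.resize(cv2.imread('pics/t5.png')[120:250,310:440],None,fx=3,fy=3)]))
```

```text
tcp [ 593.7 -241.6   21.1] F [ 0.7 -0.1  0.6] w 39.9 gf 0.0 t 17.8
 shift [-0.2  1.9 17.1] turn [ 0.    -0.001  0.   ]
```

View pics/v5.png

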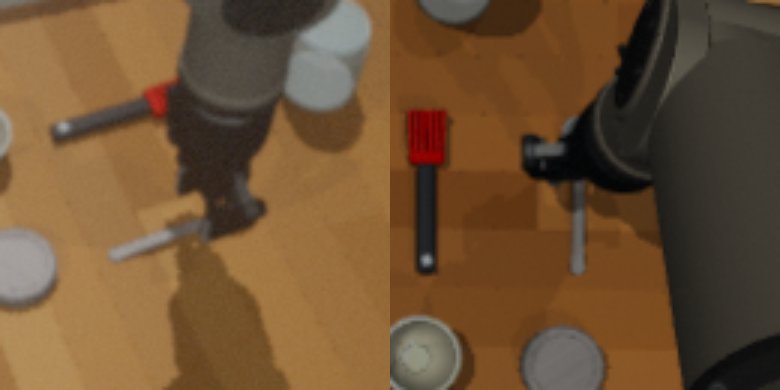

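The fingers straddle the spoon's handle near its neck in both views, at side crop (210,215) and top crop (575,160). Descend and close.

{"op": "step_arm", "data": {
  "moves": [
    [0, 1, 8, 0, 0, 0, 40],
    [0, 2, 13, 0, 0, 0, 40],
    [0, 2, 16, 0, 0, 0, 40],
    [0, 2, 17, 0, 0, 0, 30],
    [0, 2, 17, 0, 0, 0, 15],
    [0, 2, 17, 0, 0, 0, 3],
    [0, 2, 17, 0, 0, 0, 3],
    [0, 2, 17, 0, 0, 0, 3]
  ],
  "grip_force": 30
}}

```text
clock: 18.7
tcp_pos: [0.5932, -0.2437, 0.0034]
orientation: [3.142, 0.014, 0.0]
contact_force: [-0.9, 1.2, -0.8]
grip_width: 0.0075
gripper_force: 31.4
```

{"op": "step_arm", "data": {
  "moves": [
    [0, 0, 0, 0, 0, 0, 3],
    [0, 0, 0, 0, 0, 0, 3],
    [0, 0, 0, 0, 0, 0, 3]
  ]
}}

```text
clock: 19.0
tcp_pos: [0.5932, -0.2437, 0.0034]
orientation: [3.142, 0.014, 0.0]
contact_force: [0.1, 0.3, -0.1]
grip_width: 0.0078
gripper_force: 31.4
```

{"op": "step_arm", "data": {
  "moves": [
    [0, 0, -10, 0, 0, 0, 3],
    [0, 0, -35, 0, 0, 0, 3],
    [0, 0, -70, 0, 0, 0, 3],
    [0, 0, -100, 0, 0, 0, 3],
    [0, 0, -105, 0, 0, 0, 3],
    [0, -20, -105, 0, 0, 0.01, 3],
    [0, -55, -105, 0, 0, 0.02, 3],
    [0, -95, -105, 0, 0, 0.03, 3]
  ]
}}

```text
clock: 19.8
tcp_pos: [0.5917, -0.1492, 0.1083]
orientation: [3.141, -0.039, -0.0]
contact_force: [0.3, 0.7, 0.1]
grip_width: 0.0081
gripper_force: 31.4
```

{"op": "step_arm", "data": {
  "moves": [
    [0, -40, 0, 0, 0, 0.01, 3],
    [0, -80, 0, 0, 0, 0.02, 3],
    [0, -120, 0, 0, 0, 0.03, 3],
    [0, -160, 0, 0, 0, 0.04, 3],
    [0, -200, 0, 0, 0, 0.048, 3],
    [0, -240, 0, 0, 0, 0.048, 3],
    [0, -280, 0, 0, 0, 0.048, 3],
    [0, -315, 0, 0, 0, 0.048, 3]
  ]
}}

```text
clock: 20.6
tcp_pos: [0.5984, 0.1686, 0.1082]
orientation: [-3.139, 0.107, 0.001]
contact_force: [0.8, -0.6, 0.2]
grip_width: 0.0077
gripper_force: 31.4
```

Run:
```python
from m import *
go(602.5,234,60,-4)
```

```text
tcp [598.4 168.6 108.2] F [ 0.8 -0.6  0.2] w 7.7 gf 31.4 t 20.6
 shift [ -0.3 -65.5  48.2] turn [-0.     0.     0.002]
```

{"op": "step_arm", "data": {
  "moves": [
    [0, -20, 0, 0, 0, 0, 3],
    [0, -45, 10, 0, 0, 0, 3],
    [0, -60, 25, 0, 0, 0, 3],
    [0, -65, 42, 0, 0, 0, 3],
    [0, -65, 48, 0, 0, 0, 3],
    [0, -65, 58, 0, 0, 0, 3],
    [0, -65, 58, 0, 0, 0, 3],
    [0, -65, 58, 0, 0, 0, 3]
  ]
}}

```text
clock: 21.4
tcp_pos: [0.6038, 0.2297, 0.0502]
orientation: [3.139, -0.111, -0.0]
contact_force: [0.1, 1.1, -0.1]
grip_width: 0.0079
gripper_force: 31.4
```

Run:
```python
from m import *
go(602.5,234,11.5,-4)
a=grab('side','s6');b=grab('top','t6')
cv2.imwrite('pics/v6.png',np.hstack([cv2.resize(cv2.imread('pics/s6.png')[95:195,240:350],None,fx=3.5,fy=3.5),cv2.resize(cv2.imread('pics/t6.png')[130:230,140:250],None,fx=3.5,fy=3.5)]))
```

```text
tcp [603.8 229.7  50.2] F [ 0.1  1.1 -0.1] w 7.9 gf 31.4 t 21.4
 shift [-1.6 -4.2 38.7] turn [ 0.001  0.    -0.001]
```

View pics/v6.png

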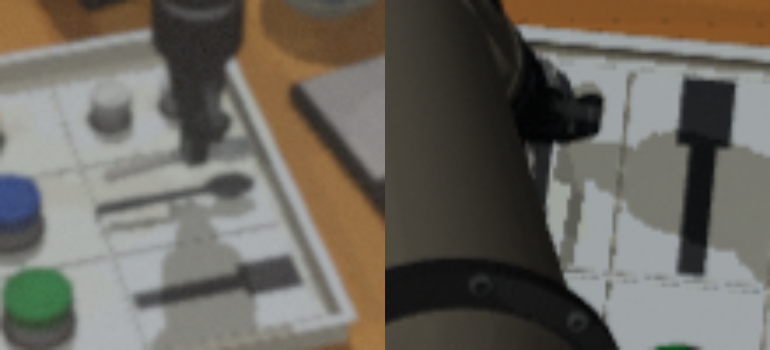

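The side view shows the spoon held level above its outline, with the bowl at the head end (crop 235,150). Lowering.

{"op": "step_arm", "data": {
  "moves": [
    [-1, -2, 10, 0, 0, 0, 3],
    [-1, -3, 20, 0, 0, 0, 3],
    [-1, -3, 28, 0, 0, 0, 3],
    [-1, -3, 32, 0, 0, 0, 3],
    [-1, -3, 32, 0, 0, 0, 3],
    [-1, -3, 32, 0, 0, 0, 3]
  ]
}}

```text
clock: 22.1
tcp_pos: [0.6028, 0.2341, 0.0182]
orientation: [3.14, -0.109, -0.0]
contact_force: [-0.5, 0.0, 0.6]
grip_width: 0.0077
gripper_force: 31.4
```

Run:
```python
from m import *
go(602.5,234,11.4,-4)
f=grab('side'); f0=dict(np.load('side0.npz'))
```

```text
tcp [602.8 234.1  18.2] F [-0.5  0.   0.6] w 7.7 gf 31.4 t 22.1
 shift [-0.3  0.1  6.8] turn [0.    0.    0.001]
```

{"op": "step_arm", "data": {
  "moves": [
    [0, 0, 2, 0, 0, 0, 3],
    [0, 0, 4, 0, 0, 0, 3],
    [0, 0, 5.5, 0, 0, 0, 3],
    [0, 0, 6.5, 0, 0, 0, 3],
    [0, 0, 7, 0, 0, 0, 3],
    [0, 0, 7, 0, 0, 0, 3]
  ]
}}

```text
clock: 22.75
tcp_pos: [0.6027, 0.2341, 0.0113]
orientation: [3.14, -0.109, 0.0]
contact_force: [0.4, -0.4, 0.0]
grip_width: 0.0077
gripper_force: 31.4
```

{"op": "step_arm", "data": {
  "moves": [
    [0, 0, 0.5, 0, 0, 0, 3],
    [0, 0, 1, 0, 0, 0, 3],
    [0, 0, 1, 0, 0, 0, 3]
  ]
}}

```text
clock: 23.05
tcp_pos: [0.6028, 0.2341, 0.0113]
orientation: [3.14, -0.109, 0.0]
contact_force: [-3.0, -0.8, 8.0]
grip_width: 0.0075
gripper_force: 32.3
```

Contact. Release gently, then head for the brush.

{"op": "step_arm", "data": {
  "moves": [
    [0, 0, -0.7, 0, 0, 0, 10],
    [0, 0, -0.7, 0, 0, 0, 14],
    [0, 0, -0.7, 0, 0, 0, 22],
    [0, 0, -0.7, 0, 0, 0, 30],
    [0, 0, -8, 0, 0, 0, 30],
    [0, 0, -30, 0, 0, 0, 30],
    [0, 0, -70, 0, 0, 0, 30],
    [0, 0, -110, 0, 0, 0, 30]
  ]
}}

```text
clock: 23.85
tcp_pos: [0.6021, 0.2339, 0.1214]
orientation: [3.139, -0.109, -0.002]
contact_force: [1.3, 1.8, 0.8]
grip_width: 0.0303
gripper_force: 0.0
```

{"op": "step_arm", "data": {
  "moves": [
    [0, 35, 0, 0, 0, -0.01, 40],
    [0, 78, 0, 0, 0, -0.02, 40],
    [0, 122, 0, 0, 0, -0.03, 40],
    [0, 166, 0, 0, 0, -0.04, 40],
    [0, 210, 0, 0, 0, -0.05, 40],
    [0, 254, 0, 0, 0, -0.06, 40],
    [0, 298, 0, 0, 0, -0.067, 40],
    [0, 330, 0, 0, 0, -0.067, 40]
  ]
}}

```text
clock: 24.65
tcp_pos: [0.5794, -0.0988, 0.121]
orientation: [3.14, -0.008, 0.001]
contact_force: [0.4, -0.2, -1.0]
grip_width: 0.0401
gripper_force: 0.0
```

Run:
```python
from m import *
go(595,-114.7,70,0)
a=grab('side','s7');b=grab('top','t7')
cv2.imwrite('pics/v7.png',np.hstack([cv2.resize(cv2.imread('pics/s7.png')[95:195,200:350],None,fx=2.6,fy=2.6),cv2.resize(cv2.imread('pics/t7.png')[130:230,110:260],None,fx=2.6,fy=2.6)]))
```

```text
tcp [579.4 -98.8 121. ] F [ 0.4 -0.2 -1. ] w 40.1 gf 0.0 t 24.6
 shift [15.7 15.7 51. ] turn [ 0.001 -0.001 -0.005]
```

View pics/v7.png

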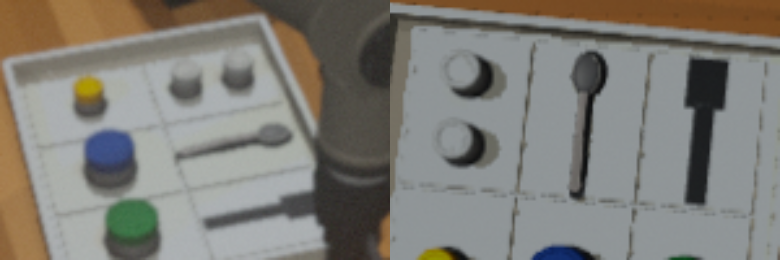

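The spoon lies on its outline with the bowl at the head end (top crop 588,72). Outline shows on its right side, partly from parallax, so I'll measure the offset while going to the brush.

{"op": "step_arm", "data": {
  "moves": [
    [6, 6, 10, 0, 0, 0, 40],
    [13, 13, 25, 0, 0, 0, 40],
    [15.5, 15.5, 45, 0, 0, -0.005, 40],
    [15.5, 15.5, 70, 0, 0, -0.005, 40],
    [15.5, 15.5, 90, 0, 0, -0.005, 40],
    [15.5, 15.5, 98, 0, 0, -0.005, 40],
    [15.5, 15.5, 98, 0, 0, -0.005, 40]
  ]
}}

```text
clock: 25.45
tcp_pos: [0.5948, -0.1093, 0.0209]
orientation: [-3.141, -0.007, 0.004]
contact_force: [0.1, 0.3, -0.1]
grip_width: 0.0401
gripper_force: 0.0
```

Run:
```python
from m import *
go(595,-114.7,5,0)
im=cv2.imread('pics/t7.png'); side=cv2.imread('pics/s7.png')
print(im[150:210:4,176:198].max(2))
# red/handle axis of brush with fresh look is occluded; spoon:
for n,img,q in(('top',im,(170,140,200,212)),('side',side,(262,135,320,165))):
    f=dict(np.load(n+'0.npz')); V=img.max(2).astype(int); u0,v0,u1,v1=q
    t=140 if n=='top' else 150
    m=blob(f,V<t,q); p=outline(f,m,.012); 
    dark=blob(f,V<60,q) if n=='top' else m
    c,d,s,tt=axis(p); print(n,np.round(c*1000,1),np.round((c+d*s.min())*1000,1),np.round((c+d*s.max())*1000,1),np.round(np.degrees(np.arctan(d[1]/d[0])),1),np.ptp(tt)*1000)
cv2.imwrite('pics/v8.png',np.hstack([cv2.resize(im[145:212,165:205],None,fx=8,fy=8),cv2.resize(side[135:168,258:322],None,fx=7,fy=16)]))
```

```text
tcp [ 594.8 -109.3   20.9] F [ 0.1  0.3 -0.1] w 40.1 gf 0.0 t 25.4
 shift [ 0.2  5.4 15.9] turn [-0.001  0.002  0.005]
[[153 152 152 152 151 152 151 119 117  71  44  46  39  56 110 130 150 152
  152 152 152 152]
 [151 151 152 151 143  91  69  74  73  69  66  64  58  49  53  18  28 128
  150 152 152 151]
 [151 151 151 131  82  76  88  87  82  77  72  67  63  52  70  23  15  72
  147 151 152 151]
 [151 151 150 151 119  66  80  85  80  75  68  61  57  52  29  15  70 147
  152 152 151 152]
 [151 151 153 152 151 152 117 121 112 100  42  19  30  96 108 148 153 150
  151 151 151 151]
 [151 153 152 151 152 152 119 115 108  64  18  20 146 152 152 151 151 152
  152 151 151 151]
 [152 152 152 151 151 117 122 118 107  31  15  54 145 151 151 151 151 151
  152 151 152 152]
 [151 151 152 151 152 118 118 113  86  22  15  88 146 152 152 151 151 151
  152 151 151 151]
 [152 151 152 151 119 107 107 113  44  16  35 144 152 151 152 151 151 152
  152 153 151 151]
 [151 151 151 151 121 109 108 112  37  13  75 145 151 152 151 152 152 152
  151 152 151 151]
 [151 151 152 152 116 109 105 107  29  13  86 146 1
[... 251 characters left out ...]
11  94  37  39 144 151 151 152 152 152 152 152 151
  150 152 152 150]
 [138 139 151 133  96  75  58  70  83 118 140 136 138 150 137 130 127 130
  128 129 134 138]]
top [615.6 233.5] [684.4 232.4] [511.3 235. ] -0.9 74.21080746532817
side [594.7 233.3] [658.7 230.6] [510.8 236.9] -2.4 43.194416661348164Traceback (most recent call last):
  File "<stdin>", line 12, in <module>
    return _nx.concatenate(arrs, 1, dtype=dtype, casting=casting)
           ~~~~~~~~~~~~~~~^^^^^^^^^^^^^^^^^^^^^^^^^^^^^^^^^^^^^^^
ValueError: all the input array dimensions except for the concatenation axis must match exactly, but along dimension 0, the array at index 0 has size 536 and the array at index 1 has size 528
```

Run:
```python
from m import *
im=cv2.imread('pics/t7.png').max(2).astype(int); im0=cv2.imread('pics/top0.png').max(2).astype(int)
f=dict(np.load('top0.npz'))
for v in(174,178,182,186,190,194,198):
    u=np.arange(174,198); a=im[v,u]; b=im0[v,u]
    w=np.clip((a-60)/50.,0,1)*(a<132)*(u<186); h=(w*u).sum()/w.sum()
    d=np.clip(150-b,0,135); o=(d*u).sum()/d.sum()
    ph=onz(f,[[h,v]],.0185)[0]*1000; po=onz(f,[[o,v]],.008)[0]*1000
    ex=po[1]-(ph[0]-po[0])*np.tan(np.radians(4)) # outline y at handle's x
    print(v,round(h,1),round(o,1),np.round(ph[:2],1),np.round(po[:2],1),'dy',round(ph[1]-ex,1))
d=np.load('side0.npz'); s7=cv2.imread('pics/s7.png')
cv2.imwrite('pics/v8.png',cv2.resize(s7[135:168,258:322],None,fx=10,fy=10))
```

```text
174 182.5 184.9 [596.3 236.6] [598.4 232.7] dy 3.7
178 182.3 184.6 [586.1 236.6] [588.1 233.3] dy 3.2
182 181.5 184.3 [575.9 238.2] [577.8 233.5] dy 4.5
186 181.5 184.1 [565.8 237.8] [567.5 233.8] dy 3.9
190 181.5 183.6 [555.7 237.5] [557.3 234.6] dy 2.8
194 180.6 183.3 [545.5 239.2] [547.1 234.9] dy 4.2
198 181.2 183.0 [535.5 237.3] [536.9 235.4] dy 1.8
```

View pics/v8.png

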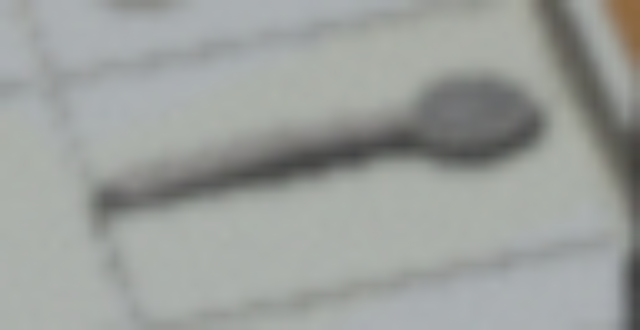

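Top view puts the spoon about 3 mm to +y of its outline. That is worth mending before the brush: regrasp at the same pose, shift, and set down again.

{"op": "step_arm", "data": {
  "moves": [
    [0, 0, -30, 0, 0, 0, 40],
    [0, 0, -70, 0, 0, 0, 40],
    [0, 0, -100, 0, 0, 0, 40],
    [0, -30, -100, 0, 0, 0.01, 30],
    [2, -75, -100, 0, 0, 0.025, 30],
    [4, -120, -100, 0, 0, 0.04, 30],
    [6, -165, -100, 0, 0, 0.055, 30],
    [8, -210, -100, 0, 0, 0.07, 30]
  ]
}}

```text
clock: 26.25
tcp_pos: [0.6034, 0.1019, 0.124]
orientation: [-3.139, 0.106, -0.004]
contact_force: [0.8, -0.8, -0.7]
grip_width: 0.03
gripper_force: 0.0
```

Run:
```python
from m import *
go(602.8,234.1,70,-4)
im=cv2.imread('pics/t7.png').max(2).astype(int); im0=cv2.imread('pics/top0.png').max(2).astype(int); f=dict(np.load('top0.npz'))
for u in(183,184,185,186): print(u,'now',im[145:156,u],'before',im0[145:156,u])
for u in(179,180,181,182,183): print(u,'now',im[199:210,u],'before',im0[199:210,u])
print(onz(f,[[185,148],[185,152],[182,202],[182,206]],.008)[:,0])
```

```text
tcp [603.4 101.9 124. ] F [ 0.8 -0.8 -0.7] w 30.0 gf 0.0 t 26.2
 shift [  -9.6 -131.9   54.1] turn [-0.001 -0.002  0.003]
183 now [123 150 149 151 151 119  81  74  68  74  79] before [113 137 138 140 139 109  52  29  30  32  33]
184 now [124 150 149 151 152 117  64  64  69  73  76] before [113 137 137 139 140  97  30  28  30  29  29]
185 now [124 149 141 143 121  71  57  65  67  69  71] before [113 138 130 132 111  58  28  29  30  29  30]
186 now [124 150 148 150 108  44  55  62  64  66  68] before [113 137 139 139  99  29  27  29  29  28  29]
179 now [118 109 113 106  67  50  80 133 153 150 152] before [ 64  61  58  51  51  44  73 123 139 139 138]
180 now [107 107 108 109  88  34  41  96 147 143 151] before [ 33  37  44  43  40  32  39  88 135 130 140]
181 now [104 104 105 111  95  30  35  75 127 142 152] before [ 31  32  37  42  32  32  32  69 119 131 140]
182 now [111 109 108  94  59  36  36  58 111 147 151] before [ 32  33  38  42  36  32  31  53 101 135 140]
183 now [ 37  54  63  37  26  37  42  70 107 141 151] before [ 33  33  32  36  40  33  38  64  97 129 140]
[0.6655431  0.65516497 0.52666632 0.51651687]
```

{"op": "step_arm", "data": {
  "moves": [
    [-3, -40, 0, 0, 0, 0.003, 30],
    [-6, -82, 0, 0, 0, 0.003, 30],
    [-9, -118, 10, 0, 0, 0.003, 30],
    [-9.5, -132, 30, 0, 0, 0.003, 30],
    [-9.5, -132, 60, 0, 0, 0.003, 30],
    [-9.5, -132, 75, 0, 0, 0.003, 30],
    [-9.5, -132, 80, 0, 0, 0.003, 30],
    [-9.5, -132, 80, 0, 0, 0.003, 30]
  ]
}}

```text
clock: 27.05
tcp_pos: [0.6024, 0.2311, 0.0425]
orientation: [3.139, -0.112, -0.0]
contact_force: [0.3, -0.0, 0.6]
grip_width: 0.03
gripper_force: 0.0
```

{"op": "step_arm", "data": {
  "moves": [
    [0, 0, 0, 0, 0, 0, 30],
    [0, 0, 0, 0, 0, 0, 30]
  ]
}}

```text
clock: 27.25
tcp_pos: [0.6032, 0.2317, 0.0438]
orientation: [-3.139, 0.111, -0.003]
contact_force: [-0.3, 0.0, -0.3]
grip_width: 0.03
gripper_force: 0.0
```

Run:
```python
from m import *
go(602.8,234.1,11.5,-4)
```

```text
tcp [603.2 231.7  43.8] F [-0.3  0.  -0.3] w 30.0 gf 0.0 t 27.2
 shift [-0.7 -2.3 32.3] turn [-0.001 -0.002 -0.001]
```

{"op": "step_arm", "data": {
  "moves": [
    [-0.5, -2, 12, 0, 0, 0, 30],
    [-0.5, -2.5, 24, 0, 0, 0, 30],
    [-0.5, -2.5, 30, 0, 0, 0, 30],
    [-0.5, -2.5, 32, 0, 0, 0, 30],
    [-0.5, -2.5, 32, 0, 0, 0, 15],
    [-0.5, -2.5, 32, 0, 0, 0, 3],
    [-0.5, -2.5, 32, 0, 0, 0, 3],
    [-0.5, -2.5, 32, 0, 0, 0, 3]
  ]
}}

```text
clock: 28.05
tcp_pos: [0.6021, 0.2343, 0.0106]
orientation: [-3.139, 0.11, -0.001]
contact_force: [0.6, 0.1, 0.3]
grip_width: 0.008
gripper_force: 31.4
```

{"op": "step_arm", "data": {
  "moves": [
    [0, 0, -2, 0, 0, 0, 3],
    [0, 0, -5, 0, 0, 0, 3],
    [-0.5, 1.5, -5, 0, 0, 0, 3],
    [-1, 2.8, -5, 0, 0, 0, 3],
    [-1, 2.8, -5, 0, 0, 0, 3],
    [-1, 2.8, -3, 0, 0, 0, 3],
    [-1, 2.8, -1, 0, 0, 0, 3],
    [-1, 2.8, -1, 0, 0, 0, 3]
  ]
}}

```text
clock: 28.85
tcp_pos: [0.6003, 0.2314, 0.0108]
orientation: [3.139, -0.11, -0.001]
contact_force: [0.0, 0.1, -0.1]
grip_width: 0.0078
gripper_force: 31.4
```

{"op": "step_arm", "data": {
  "moves": [
    [0, 0, 0.5, 0, 0, 0, 3],
    [0, 0, 1, 0, 0, 0, 3],
    [0, 0, 1, 0, 0, 0, 3],
    [0, 0, 0.5, 0, 0, 0, 10],
    [0, 0, 0.5, 0, 0, 0, 16],
    [0, 0, 0.5, 0, 0, 0, 30],
    [0, 0, 0.5, 0, 0, 0, 30],
    [0, 0, -10, 0, 0, 0, 30]
  ]
}}

```text
clock: 29.65
tcp_pos: [0.5995, 0.231, 0.0204]
orientation: [3.138, -0.11, -0.004]
contact_force: [-0.0, -0.5, 0.7]
grip_width: 0.0301
gripper_force: 0.0
```

{"op": "step_arm", "data": {
  "moves": [
    [0, 0, -35, 0, 0, 0, 30],
    [0, 0, -75, 0, 0, 0, 30],
    [0, 0, -105, 0, 0, 0, 30],
    [0, 30, -110, 0, 0, -0.01, 40],
    [0, 75, -110, 0, 0, -0.025, 40],
    [0, 120, -110, 0, 0, -0.04, 40],
    [0, 165, -110, 0, 0, -0.055, 40],
    [0, 210, -110, 0, 0, -0.07, 40]
  ]
}}

```text
clock: 30.45
tcp_pos: [0.5858, 0.0203, 0.1324]
orientation: [-3.142, -0.001, -0.002]
contact_force: [-0.0, -0.4, -0.3]
grip_width: 0.0404
gripper_force: 0.0
```

Run:
```python
from m import *
go(595,-114.7,70,0)
b=grab('top','t8'); grab('side','s8')
im=cv2.imread('pics/t8.png').max(2).astype(int); im0=cv2.imread('pics/top0.png').max(2).astype(int)
f=dict(np.load('top0.npz'))
for v in(174,178,182,186,190,194,198):
    u=np.arange(174,198); a=im[v,u]; b=im0[v,u]
    w=np.clip((a-60)/50.,0,1)*(a<128)*(u<186); h=(w*u).sum()/w.sum()
    d=np.clip(150-b,0,135); o=(d*u).sum()/d.sum()
    ph=onz(f,[[h,v]],.0185)[0]*1000; po=onz(f,[[o,v]],.008)[0]*1000
    ex=po[1]-(ph[0]-po[0])*np.tan(np.radians(4))
    print(v,round(h,1),round(o,1),np.round(ph[:2],1),'dy',round(ph[1]-ex,1),a[4:14])
```

```text
tcp [585.8  20.3 132.4] F [-0.  -0.4 -0.3] w 40.4 gf 0.0 t 30.4
 shift [  9.1 135.   62.4] turn [-0.    -0.001  0.001]
174 183.5 184.9 [596.4 234. ] dy 1.1 [155 156 156 155 120 126 120 115  37  58]
178 183.4 184.6 [586.2 233.9] dy 0.4 [155 155 154 155 109 122 117  96  26  90]
182 183.0 184.3 [576.  234.5] dy 0.9 [156 155 155 130 124 115 106  48  40  92]
186 183.0 184.1 [565.9 234.1] dy 0.1 [155 155 155 130 114 111 117  41  79  93]
190 182.5 183.6 [555.7 235.1] dy 0.3 [155 155  70  99 112 109 112  31  70  93]
194 182.3 183.3 [545.6 235.1] dy 0.2 [155 146  51 114 110 107  84  30  91 149]
198 181.5 183.0 [535.5 236.7] dy 1.2 [156  90  59 107 109 108  42  60 148 155]
```

The spoon is now within about 1 mm of its outline. Now the brush.

{"op": "step_arm", "data": {
  "moves": [
    [3, 40, 0, 0, 0, 0, 40],
    [6, 85, 0, 0, 0, 0, 40],
    [8, 118, 15, 0, 0, 0, 40],
    [9, 133, 40, 0, 0, 0, 40],
    [9, 135, 75, 0, 0, 0, 40],
    [9, 135, 98, 0, 0, 0, 40],
    [9, 135, 105, 0, 0, 0, 40],
    [9, 135, 105, 0, 0, 0, 40]
  ]
}}

```text
clock: 31.35
tcp_pos: [0.5946, -0.1124, 0.026]
orientation: [-3.141, -0.0, 0.002]
contact_force: [0.2, -0.1, 0.8]
grip_width: 0.0401
gripper_force: 0.0
```

Run:
```python
from m import *
go(595,-115,4,0)
```

```text
tcp [ 594.6 -112.4   26. ] F [ 0.2 -0.1  0.8] w 40.1 gf 0.0 t 31.4
 shift [ 0.4  2.6 22. ] turn [-0.     0.001  0.   ]
```

{"op": "step_arm", "data": {
  "moves": [
    [-6, 1, 2, 0, 0, 0, 40],
    [-11, 2.5, 8, 0, 0, 0, 40],
    [-11, 2.5, 16, 0, 0, 0, 40],
    [-11, 2.5, 21, 0, 0, 0, 40],
    [-11, 2.5, 22, 0, 0, 0, 30],
    [-11, 2.5, 22, 0, 0, 0, 20],
    [-11, 2.5, 22, 0, 0, 0, 8],
    [-11, 2.5, 22, 0, 0, 0, 8]
  ],
  "grip_force": 35
}}

```text
clock: 32.15
tcp_pos: [0.5841, -0.1154, 0.0044]
orientation: [3.142, -0.0, 0.001]
contact_force: [-0.5, -0.1, -0.2]
grip_width: 0.0145
gripper_force: 36.6
```

{"op": "step_arm", "data": {
  "moves": [
    [0, 0, 0, 0, 0, 0, 8],
    [0, 0, 0, 0, 0, 0, 8],
    [0, 0, -8, 0, 0, 0, 8],
    [0, 0, -30, 0, 0, 0, 8],
    [0, 0, -65, 0, 0, 0, 8],
    [0, 0, -95, 0, 0, 0, 8],
    [0, -10, -105, 0, 0, 0.01, 8],
    [0, -35, -105, 0, 0, 0.02, 8]
  ]
}}

```text
clock: 32.95
tcp_pos: [0.585, -0.0827, 0.1116]
orientation: [3.14, -0.04, 0.006]
contact_force: [-0.0, 0.5, -0.8]
grip_width: 0.0152
gripper_force: 36.6
```

Run:
```python
from m import *
go(587.5,118,110,-4)
```

```text
tcp [585.  -82.7 111.6] F [-0.   0.5 -0.8] w 15.2 gf 36.6 t 33.0
 shift [  -2.6 -200.7    1.3] turn [ 0.001 -0.004  0.044]
```

{"op": "step_arm", "data": {
  "moves": [
    [0, -35, 0, 0, 0, 0.01, 8],
    [-1, -75, 0, 0, 0, 0.02, 8],
    [-1, -115, 0, 0, 0, 0.03, 8],
    [-2, -155, 0, 0, 0, 0.044, 8],
    [-2.6, -185, 5, 0, 0, 0.044, 8],
    [-2.6, -200, 20, 0, 0, 0.044, 8],
    [-2.6, -200, 50, 0, 0, 0.044, 8],
    [-2.6, -200, 70, 0, 0, 0.044, 8]
  ]
}}

```text
clock: 33.75
tcp_pos: [0.5839, 0.1193, 0.0366]
orientation: [3.139, -0.1, -0.004]
contact_force: [0.0, -0.3, -0.1]
grip_width: 0.0149
gripper_force: 36.6
```

{"op": "step_arm", "data": {
  "moves": [
    [0, 0, 10, 0, 0, 0, 8],
    [0, 0, 15, 0, 0, 0, 8],
    [0, 0, 15, 0, 0, 0, 8],
    [0, 0, 15, 0, 0, 0, 8]
  ]
}}

```text
clock: 34.15
tcp_pos: [0.586, 0.1193, 0.025]
orientation: [-3.14, 0.102, -0.002]
contact_force: [0.1, 0.1, -0.1]
grip_width: 0.015
gripper_force: 36.6
```

Run:
```python
from m import *
go(587.5,118,12.4,-4)
a=grab('side','s9');b=grab('top','t9')
cv2.imwrite('pics/v9.png',np.hstack([cv2.resize(cv2.imread('pics/s9.png')[130:210,250:350],None,fx=3.8,fy=3.8),cv2.resize(cv2.imread('pics/t9.png')[135:215,170:270],None,fx=3.8,fy=3.8)]))
```

```text
tcp [586.  119.3  25. ] F [ 0.1  0.1 -0.1] w 15.0 gf 36.6 t 34.1
 shift [ 1.6  1.2 12.6] turn [-0.    -0.001  0.005]
```

View pics/v9.png

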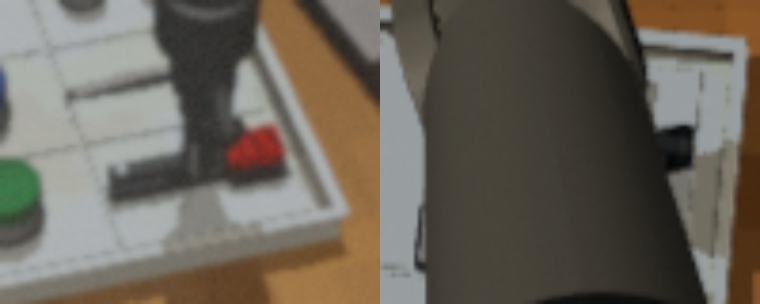

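The brush hangs level over its outline, with the bristles at the head end (side crop 255,147). Lower the rest of the way.

{"op": "step_arm", "data": {
  "moves": [
    [1, 1, 4, 0, 0, 0.005, 8],
    [1.5, 1.2, 8, 0, 0, 0.005, 8],
    [1.5, 1.2, 10, 0, 0, 0.005, 8],
    [1.5, 1.2, 11.5, 0, 0, 0.005, 8],
    [1.5, 1.2, 12.5, 0, 0, 0.005, 8],
    [1.5, 1.2, 13, 0, 0, 0.005, 8],
    [1.5, 1.2, 13, 0, 0, 0.005, 8]
  ]
}}

```text
clock: 34.95
tcp_pos: [0.5866, 0.1182, 0.0123]
orientation: [3.139, -0.109, -0.001]
contact_force: [-3.7, -1.1, 10.7]
grip_width: 0.0148
gripper_force: 37.9
```

{"op": "step_arm", "data": {
  "moves": [
    [0, 0, -0.5, 0, 0, 0, 18],
    [0, 0, -0.5, 0, 0, 0, 24],
    [0, 0, -0.5, 0, 0, 0, 32],
    [0, 0, -0.5, 0, 0, 0, 32],
    [0, 0, -10, 0, 0, 0, 32],
    [0, 0, -40, 0, 0, 0, 32],
    [0, 0, -80, 0, 0, 0, 32],
    [0, 0, -110, 0, 0, 0, 32]
  ]
}}

```text
clock: 35.75
tcp_pos: [0.5873, 0.1184, 0.124]
orientation: [-3.139, 0.109, -0.003]
contact_force: [1.0, 0.6, -0.3]
grip_width: 0.032
gripper_force: 0.0
```

{"op": "step_arm", "data": {
  "moves": [
    [0, 40, 0, 0, 0, 0, 40],
    [0, 85, 0, 0, 0, 0, 40],
    [0, 130, 0, 0, 0, 0, 40],
    [0, 175, 0, 0, 0, 0, 40],
    [0, 215, 0, 0, 0, 0, 40],
    [0, 215, 0, 0, 0, 0, 40]
  ]
}}

```text
clock: 36.35
tcp_pos: [0.5707, -0.1044, 0.1221]
orientation: [3.135, -0.124, 0.0]
contact_force: [-0.4, -0.3, -0.5]
grip_width: 0.0403
gripper_force: 0.0
```

Run:
```python
from m import *
go(587.5,118,70,-4)
b=grab('top','t10'); a=grab('side','s10')
f0=dict(np.load('top0.npz')); I=b['image'].astype(int)
# red head now
red=blob(b,(I[...,0]>2*I[...,1]+20)&(I[...,0]>60),(205,135,260,190)); p=outline(b,red,.023); c,d,s,t=axis(p)
q=cv2.minAreaRect((p[:,:2]*1000).astype(np.float32)); print('head rect',np.round(q[0],1),np.round(q[1],1),round(q[2],1))
# outline head in the first picture: rows/cols of wide part
V0=f0['image'].max(2); m=blob(f0,V0<90,(215,146,247,212)); P=outline(f0,m,.008)[:,:2]*1000
a4=np.radians(-4); e=np.array([np.cos(a4),np.sin(a4)]); n=np.array([-e[1],e[0]]); O=np.array([585.5,119.])
print('outline s',np.round([((P-O)@e).min(),((P-O)@e).max()],1),'n mid head',np.round(np.mean([((P-O)@n)[(P-O)@e>30].min(),((P-O)@n)[(P-O)@e>30].max()]),1))
Q=p[:,:2]*1000; print('head s',np.round([((Q-O)@e).min(),((Q-O)@e).max()],1),'n',np.round([((Q-O)@n).min(),((Q-O)@n).max()],1))
cv2.imwrite('pics/v10.png',np.hstack([cv2.resize(cv2.imread('pics/s10.png')[95:215,190:345],None,fx=2.5,fy=2.5),cv2.resize(cv2.imread('pics/t10.png')[130:285,90:270],None,fx=2.1,fy=1.93548)]) if 0 else cv2.resize(cv2.imread('pics/t10.png')[130:285,90:270],None,fx=3.8,fy=3.8))
```

```text
tcp [ 570.7 -104.4  122.1] F [-0.4 -0.3 -0.5] w 40.3 gf 0.0 t 36.4
 shift [  -0.9 -223.2   51.2] turn [ 0.004 -0.    -0.01 ]
head rect [629.5 116. ] [31.7 46.5] 83.5
outline s [-72.2  71.9] n mid head 0.6
head s [20.6 67. ] n [-16.6  15.5]
```

View pics/v10.png

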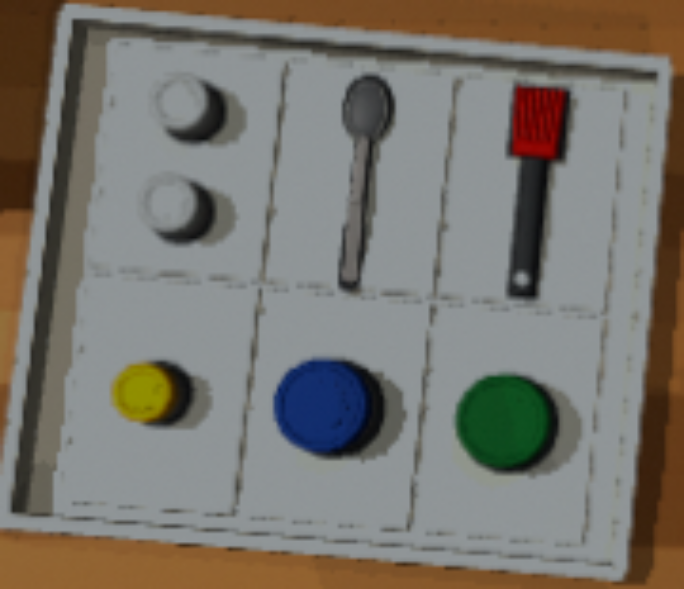

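All four are on their outlines: tins centred, spoon good, and green and silver tins untouched. The brush head (top crop 540,122) measures about 3 mm toward the handle end, so I'll nudge it forward.

{"op": "step_arm", "data": {
  "moves": [
    [0, -40, 0, 0, 0, 0, 32],
    [0, -85, 0, 0, 0, 0, 32],
    [0, -130, 0, 0, 0, 0, 32],
    [0, -175, 0, 0, 0, -0.005, 32],
    [-0.9, -210, 10, 0, 0, -0.005, 32],
    [-0.9, -222, 35, 0, 0, -0.005, 32],
    [-0.9, -222, 70, 0, 0, -0.005, 32],
    [-0.9, -222, 85, 0, 0, -0.005, 32]
  ]
}}

```text
clock: 37.25
tcp_pos: [0.584, 0.1278, 0.0339]
orientation: [3.14, -0.094, -0.006]
contact_force: [-0.1, -0.7, -1.5]
grip_width: 0.0318
gripper_force: 0.0
```

{"op": "step_arm", "data": {
  "moves": [
    [0, 0, 0, 0, 0, 0, 32],
    [0, 0, 0, 0, 0, 0, 32]
  ]
}}

```text
clock: 37.45
tcp_pos: [0.5867, 0.1255, 0.0371]
orientation: [-3.14, 0.101, -0.001]
contact_force: [-0.6, -0.1, -0.4]
grip_width: 0.0319
gripper_force: 0.0
```

Run:
```python
from m import *
go(587,118.2,12.5,-4)
```

```text
tcp [586.7 125.5  37.1] F [-0.6 -0.1 -0.4] w 31.9 gf 0.0 t 37.5
 shift [ 0.7  7.3 24.6] turn [-0.    -0.001  0.006]
```

{"op": "step_arm", "data": {
  "moves": [
    [0.5, 4, 0, 0, 0, 0.005, 32],
    [0.5, 7, 0, 0, 0, 0.005, 32],
    [0.5, 7, 0, 0, 0, 0.005, 32],
    [0.5, 7, 0, 0, 0, 0.005, 32]
  ]
}}

```text
clock: 37.85
tcp_pos: [0.5867, 0.1179, 0.0369]
orientation: [-3.139, 0.11, -0.001]
contact_force: [0.4, 0.1, -1.0]
grip_width: 0.0318
gripper_force: 0.0
```

Run:
```python
from m import *
go(587,118.2,12.5,-4)
```

```text
tcp [586.7 117.9  36.9] F [ 0.4  0.1 -1. ] w 31.8 gf 0.0 t 37.9
 shift [ 0.2 -0.3 24.4] turn [-0.    -0.001 -0.   ]
```

{"op": "step_arm", "data": {
  "moves": [
    [0, 0, 10, 0, 0, 0, 32],
    [0, 0, 19, 0, 0, 0, 32],
    [0, 0, 23, 0, 0, 0, 32],
    [0, 0, 23.5, 0, 0, 0, 22],
    [0, 0, 23.5, 0, 0, 0, 8],
    [0, 0, 23.5, 0, 0, 0, 8],
    [0, 0, 23.5, 0, 0, 0, 8],
    [0, 0, 23.5, 0, 0, 0, 8]
  ]
}}

```text
clock: 38.65
tcp_pos: [0.5865, 0.1183, 0.013]
orientation: [-3.14, 0.109, -0.001]
contact_force: [-0.2, -0.1, -0.5]
grip_width: 0.0149
gripper_force: 36.7
```

{"op": "step_arm", "data": {
  "moves": [
    [0, 0, -2, 0, 0, 0, 8],
    [0, 0, -4, 0, 0, 0, 8],
    [1.5, 0, -4, 0, 0, 0, 8],
    [3, -0.7, -4, 0, 0, 0, 8],
    [3, -0.7, -4, 0, 0, 0, 8],
    [3, -0.7, -2, 0, 0, 0, 8],
    [3, -0.7, 0, 0, 0, 0, 8],
    [3, -0.7, 0.5, 0, 0, 0, 8]
  ]
}}

```text
clock: 39.45
tcp_pos: [0.5892, 0.1188, 0.0121]
orientation: [3.14, -0.109, -0.001]
contact_force: [-0.9, -0.1, 3.2]
grip_width: 0.0149
gripper_force: 37.2
```

{"op": "step_arm", "data": {
  "moves": [
    [0, 0, -0.3, 0, 0, 0, 18],
    [0, 0, -0.3, 0, 0, 0, 24],
    [0, 0, -0.3, 0, 0, 0, 32],
    [0, 0, -0.3, 0, 0, 0, 32],
    [0, 0, -10, 0, 0, 0, 32],
    [0, 0, -40, 0, 0, 0, 32],
    [0, 0, -80, 0, 0, 0, 32],
    [0, 0, -110, 0, 0, 0, 32]
  ]
}}

```text
clock: 40.25
tcp_pos: [0.59, 0.1189, 0.1251]
orientation: [-3.139, 0.109, -0.003]
contact_force: [0.3, -0.0, -0.1]
grip_width: 0.0319
gripper_force: 0.0
```

{"op": "step_arm", "data": {
  "moves": [
    [0, 40, 0, 0, 0, 0, 40],
    [0, 85, 0, 0, 0, 0, 40],
    [0, 130, 0, 0, 0, 0, 40],
    [0, 175, 0, 0, 0, 0, 40],
    [0, 215, 0, 0, 0, 0, 40],
    [0, 215, 0, 0, 0, 0, 40]
  ]
}}

```text
clock: 40.85
tcp_pos: [0.5734, -0.1039, 0.1232]
orientation: [3.135, -0.125, 0.001]
contact_force: [-0.2, -0.9, -0.8]
grip_width: 0.0402
gripper_force: 0.0
```

Run:
```python
from m import *
b=grab('top','t11'); I=b['image'].astype(int)
red=blob(b,(I[...,0]>2*I[...,1]+20)&(I[...,0]>60),(205,135,260,190)); p=outline(b,red,.023)
a4=np.radians(-4); e=np.array([np.cos(a4),np.sin(a4)]); n=np.array([-e[1],e[0]]); O=np.array([585.5,119.])
Q=p[:,:2]*1000; print('head s',np.round([((Q-O)@e).min(),((Q-O)@e).max()],1),'n',np.round([((Q-O)@n).min(),((Q-O)@n).max()],1))
cv2.imwrite('pics/v11.png',cv2.resize(cv2.imread('pics/t11.png')[80:290,85:365],None,fx=2.8,fy=2.8))
```

```text
head s [24.1 69.1] n [-16.1  15.7]
```

View pics/v11.png

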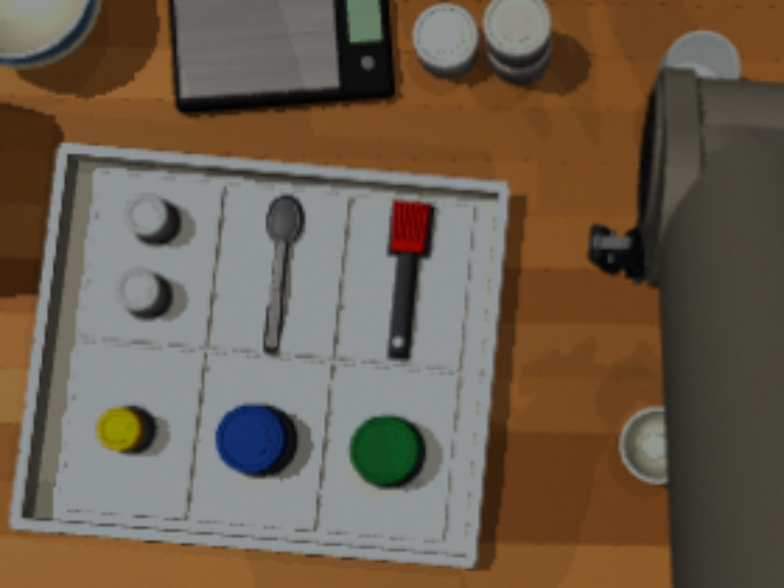

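The brush head now runs 24 to 69 mm along its outline, against 24 to 70 expected, and everything else is in place. The gripper is clear, so I'll hand in.

```bash
python3 -c "
from bench import r
print(r.hand_in())"
```

```text
the job is handed in; nothing more can be done
None
```

The job is handed in: the blue-lidded tin, yellow-lidded tin, spoon and brush are each set down on their own outline, to within about 2 mm by the cameras, at about 41 s on the clock, with the jar and green-lidded tin not touched; the spoon and brush were each picked up once more and shifted about 3 mm.

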